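# Bolt down the sprung lid of the core case

## Task

Press the sprung lid of the plywood case down and push its sliding bolt across until the tip is fully home through the keeper on the side of the case, so that the lid stays down when you let go. Feel for the keeper's opening gently, without ramming the bolt against it, and leave the glue bottle, the sand core and the sanding block beside the case where they are.

Things in the scene. Friction and masses are not known exactly. Their poses are not given: they have to be found in the camera images.
- case: Open plywood case, 180 (x) x 200 (y) x 96 (z) mm, fixed to the table; origin at the centre of its underside, z up, +x away from the robot, +y towards the keeper. The lid's hinge axis runs parallel to y along the far upper edge, at x = +90 mm, z = 100 mm.
- lid (a joint): Lid angle a, rad: 0 = flat on its seal, grows as the near edge rises; limits -0.01 and 0.5. Springs lift it: untouched it rests at about 0.19 to 0.23; a straight push down on the knob takes 7 to 9 N at a = 0.05. The bolt's axis stands 100 + 26 cos(a) + 155 sin(a) mm above the underside of the case.
- bolt (a joint): How far the bolt has slid towards the keeper (case +y), m: 0 = drawn back, 0.040 = fully home (hard limit). It starts at 0 to 0.008, slides with about 1.5 N of friction, and its tip reaches the front face of the keeper block at 0.012.
- knob (a point): Point on the axis of the bolt's upright steel knob, a cylinder 16 mm thick, from 13 to 44 mm above the bolt's axis, square to the lid; this point is 30 mm above the bolt's axis. At lid angle a it lies 155 cos(a) - 56 sin(a) mm before the hinge axis (case -x) and 100 + 56 cos(a) + 155 sin(a) mm above the case's underside. The guide straps beside it reach 12 mm above the bolt's axis.
- bolt_tip (a point): Centre of the bolt's end face, on the bolt's axis, 100 mm ahead (case +y) of the knob. The bolt is a round steel rod 12 mm thick; the last 3 mm taper to 9 mm.
- keeper: Steel bracket fixed to the case's +y wall; origin on the wall at case (-65, 100, 70) mm, axes parallel to the case's. Between its two posts a steel block, 46 x 20 x 51 mm (x, y, z), is clamped; the opening right through it along y is 20 mm wide (x) and 15 mm high (z), with 24 mm of solid block below it and 12 mm above.
- glue_bottle: Brown glue bottle, 33 x 50 x 126 mm, standing loose to the right of the case; origin under its centre.
- core_4: Plain sand-coloured cylinder (sand core), 28 mm diameter, 78 mm tall, standing loose to the left of the case beyond the keeper; origin under its centre.
- sanding_block: Sanding block with cork-coloured top, 66 x 112 x 32 mm, loose in front of the case; origin under its centre.
- keeper_mid (a point): Point of the bracket in the plane of the block's front face, at mid-width, halfway up the adjusting range. The block is clamped anywhere from 8 mm below to 8 mm above this, so the opening's centre lies within 8 mm over or under this point. That height is not reported: feel for it with light tries at different lid heights. The bolt enters freely within 1.5 mm of the opening's centre height.

How it is judged:
At the end, for the whole second after the job is handed in: The bolt is home within 4 mm of its full 40 mm travel, so that its tip stands right through the keeper block, and the lid, let go, stays held down by it (lid angle under 0.15 rad; unheld it springs up to about 0.2) and still (value of joint bolt above 0.036 m and value of joint lid below 0.15 rad and angular speed of lid below 0.05 rad/s); the robot touches nothing.
It fails at once if the bolt is rammed: it presses on the keeper with more than 30 N (contact force between bolt and keeper above 30 N).
It fails at once if the glue bottle is moved by more than 20 mm (distance of glue_bottle from where it was at the start of the episode above 0.02 m).
It fails at once if the sand core is moved by more than 20 mm (distance of core_4 from where it was at the start of the episode above 0.02 m).
It fails at once if the sanding block is moved by more than 20 mm (distance of sanding_block from where it was at the start of the episode above 0.02 m).
It also fails if it takes over 45 s, if anything falls off the work surface, if the arm or the gripper's body presses on something with over 40 N, if the wrist force passes 120 N, or if a joint passes its speed limit or range.

## Robot

A 6-joint arm with a two-finger parallel gripper is mounted at the origin on the work surface; the furniture and walls round the work are solid. World frame = base frame: x ahead of the robot, y to its left, z up, the work surface at z = 0. Lengths are in m, angles in rad, forces in N, time in s.
With the tool pointing down it reaches from about 0.225 to 0.875 m from the base axis. Payload 3.4 kg.
Tool frame: the origin (TCP) lies where the fingers leave the gripper's body, on its centre line; the fingertips stand 73 mm ahead of it and the grasp point (between the pads) lies 54 mm ahead of it (manip.grip_point_offset is the distance from the TCP to the grasp point, in m); z points along the fingers, y is the line along which they close (so a half turn about z gives the same grasp; the last joint's range is limited). The gripper opens to 85 mm and grips with 20 to 120 N. Pads are 22 mm wide; open, the fingers measure 114 mm over their backs; the gripper's body (76 mm by 85 mm) begins 54 mm behind the grasp point. The pads swing forward as they close: fully open they stand 13 mm farther back than shut.
Start: joints at [-1.403, 0.276, 1.505, -0, 1.361, -0.121], TCP at [0.164, -0.551, 0.304] pointing down, gripper open.
Joint ranges: [-2.89, 2.89], [-0.75, 2.08], [0.22, 2.7], [-1.18, 4.32], [0.11, 2.71], [-2.7, 2.7]. Speed limits (rad/s): [2.57, 2.57, 3.14, 3.14, 3.14, 3.14].

## Interface

Orientations are given as a unit quaternion [w, x, y, z].
In Python, from rig import sensors, cams, manip, spotter gives the robot as it stands.
- The arm moves only by the tool drive_tool, never from a script. Its argument "targets" is a list of rows, each a list of 4 numbers: the shift along the world's x, y, z in m, then the turn about the world's z in degrees. In form: [[dx, dy, dz, spin], ...]. A call has exactly 5 rows; each row shifts and turns the commanded pose from where the row before left it; what a row does not reach is not made up. A row lasts 1/8 s, in which the tool goes at most 62.5 mm and 10.7 degrees, less where a joint would pass 70% of its speed; a pose out of reach is approached as far as the arm can. A call is refused whole if a number of a shift passes 0.0625 or a number of a turn 10.7, either way. A call with a gripper value outside its range is refused whole. "jaw" is the finger opening in m, from 0 to 0.0854, set as the call begins (left out, the last holds). The fingers move at their own pace and stop on an object; "force" is the grip in N (left out, the last holds). Time passes only in rows, so rows that do not move let the fingers close, or fill a call up. It gives the time, the measured TCP pose, the force and the opening at its end, in the units of the state.
- sensors.get_state(): the state, without advancing time (a new reading comes with each control period).
- cams.get_image(name): name is "scene" or "top" or "wrist"; returns a dict with "color" (480x640x3 uint8, red, green, blue), "intrinsics" (3x3 intrinsics, pixels), "R" (3x3) and "t" (3): a world point X has camera coordinates R X + t. Camera axes: x right, y down, z forward; pixel columns grow to the right and rows downward; lengths in m; the calibration is good to about 2 mm. A picture is of the moment at which its call begins. There is no depth.
- manip.sign_off(): hands the job in, once; it reports no verdict.
Trained networks look in the newest picture that a camera, given by its name, has taken for a name from the list of things; names that differ only in an ending like _2 or _b are one class to them, and where a whole thing is asked for, a point or a joint stands for the part that bears it (a point fixed in the world has none). Each returns a list of dicts, best first, with "score" (0 to 1); they miss things now and then, are a little off and sometimes report something else, mostly with a low value. They report only what shows in the picture. A call takes as long as a camera call.
- spotter.find_in(query, camera): "point" ([x, y, z] in m, in world coordinates, good to about 4 mm: the middle of the surface that is visible of it).
- spotter.landmark_of(query, camera): "point" ([x, y, z] in m, in world coordinates, good to about 4 mm: a listed point, or the origin of a listed thing).
The state is a dict: "clock": time; "qpos": joint angles; "qd": joint speeds; "effort": joint torques, N m; "position": TCP position; "ee_rot": TCP orientation; "contact_force": force on the tool from outside, world axes, zero at the start; "moment": the same for the moment, N m; "width": finger opening in m.
Only numpy, scipy, OpenCV 4.12 (cv2) and the standard library are available. Lean on these libraries where they do the work, as an engineer would, in place of code of your own. Each camera call takes 0.05 s, during which the arm holds its last target. There are 200 camera calls.

## Working session

There is one attempt and no reset: what is moved stays moved. The work goes in short steps, Python scripts to look and compute and a tool call to move; the robot and the scene stay as the last step left them, time stands still between calls to the robot, and variables do not carry over. Pictures are saved under pics/ and viewed, on a budget of 10 in all, crops included, one or two more only if the job needs it, and the job is handed in when it is done.

Besides the shell and the picture viewer there is one more tool, called after "Call:" by a JSON object that holds its "api" and its "payload". drive_tool: Moves the arm, as the interface text tells. Its arguments: {"type":"object","properties":{"targets":{"type":"array","items":{"type":"array","items":{"type":"number"}}},"jaw":{"type":"number"},"force":{"type":"number"}},"required":["targets"]}

```bash
mkdir -p pics
cat > h.py <<'E'
import numpy as np, cv2
from rig import sensors, cams, manip, spotter
def snap(cam,fn):
    im=cams.get_image(cam); cv2.imwrite('pics/'+fn,im['color'][:,:,::-1]); return im
def lm(cam,*names):
    for n in names:
        for f in ('landmark_of',):
            try:
                for d in getattr(spotter,f)(n,cam)[:2]: print(cam,n,np.round(d['point'],4),round(d['score'],2))
            except Exception as e: print(n,e)
E
python3 - <<'E'
from h import *
a=snap('scene','s1.png'); b=snap('top','t1.png')
for c in('scene','top'): lm(c,'case','knob','bolt_tip','keeper','keeper_mid','glue_bottle','core_4','sanding_block')
s=sensors.get_state(); print(s['clock'],s['position'],s['ee_rot'],s['contact_force'],s['width'])
cv2.imwrite('pics/both.png',cv2.resize(np.hstack([a['color'],b['color']])[:,:,::-1],(800,300)))
E
```

```text
scene case [ 0.5621 -0.0199 -0.004 ] 0.81
scene knob [ 0.5127 -0.0101  0.1891] 0.96
scene bolt_tip [0.5031 0.0894 0.1597] 0.62
scene keeper [0.4931 0.0812 0.0719] 0.85
scene keeper_mid [0.4941 0.1031 0.1349] 0.67
scene glue_bottle [ 0.5645 -0.1798 -0.0006] 0.74
scene glue_bottle [0.5066 0.0937 0.1578] 0.57
scene core_4 [0.5784 0.1426 0.0008] 0.73
scene sanding_block [ 0.3942 -0.07   -0.0053] 0.58
top case [ 0.5633 -0.0204  0.003 ] 0.72
top knob [ 0.5125 -0.0098  0.1951] 0.67
top bolt_tip [ 0.5656 -0.0218  0.0006] 0.3
top keeper [0.4944 0.0795 0.0694] 0.82
top keeper_mid [0.492  0.1009 0.1333] 0.91
top glue_bottle [ 0.5634 -0.1806  0.001 ] 0.82
top core_4 [0.5844 0.1413 0.0038] 0.62
top core_4 [0.4913 0.0787 0.0661] 0.59
0.9 [ 0.16373175 -0.55122425  0.30396977] [ 9.25828458e-05  9.89596012e-01  1.43873990e-01 -5.77081751e-06] [-0.27965193  0.37245103 -0.59377307] 0.08521845601561079
```

View pics/s1.png

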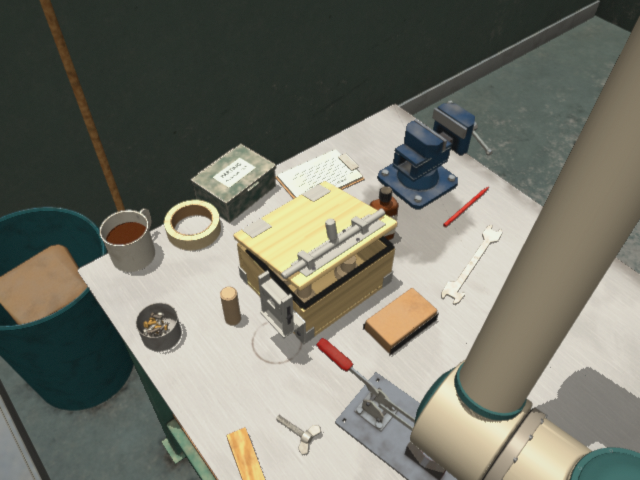

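View pics/t1.png

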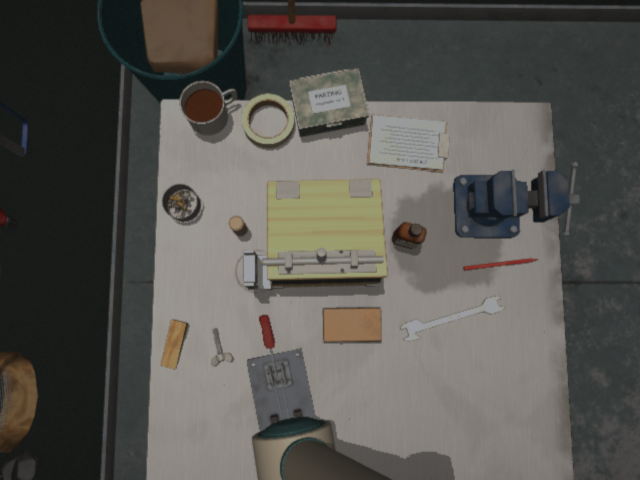

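The scene view shows the case, with the lid sprung up and the knob at about (332,230). The keeper is at (275,295) and the sand core at (230,305). The top view shows the case nearly axis-aligned, the knob at (321,254), the bottle at (410,235) and the sanding block at (352,325). The knob estimates agree with the geometry: predicted z is about 0.186 and x about 0.511. I'll approach above the knob now.

Call:
{"api": "drive_tool", "payload": {"targets": [[0.029,0.045,0.002,-1.5],[0.029,0.045,0.002,-1.5],[0.029,0.045,0.002,-1.5],[0.029,0.045,0.002,-1.5],[0.029,0.045,0.002,-1.5]], "jaw": 0.06, "force": 35}}

```text
clock: 1.52
position: [0.3095, -0.3248, 0.3142]
ee_rot: [0.0, 0.997, 0.078, 0.0]
contact_force: [-0.1, -0.7, 0.4]
width: 0.0602
```

Call:
{"api": "drive_tool", "payload": {"targets": [[0.029,0.045,0,-1.5],[0.029,0.045,0,-1.5],[0.029,0.045,0,-1.5],[0.029,0.045,0,-1.5],[0.029,0.045,0,-1.5]]}}

```text
clock: 2.15
position: [0.4546, -0.0997, 0.3142]
ee_rot: [0.0, 1.0, 0.013, 0.0]
contact_force: [0.9, -0.3, 0.4]
width: 0.06
```

Call:
{"api": "drive_tool", "payload": {"targets": [[0.02,0.03,0,-0.5],[0.02,0.03,0,-0.5],[0.018,0.03,0,0],[0,0,0,0],[0,0,0,0]]}}

```text
clock: 2.78
position: [0.5114, -0.0114, 0.3138]
ee_rot: [0.0, 1.0, 0.005, -0.0]
contact_force: [-0.2, 0.1, -0.0]
width: 0.0602
```

Run:
```python
from h import *
a=snap('wrist','w1.png'); lm('wrist','knob','bolt_tip','keeper_mid','case','keeper')
lm('top','knob'); lm('scene','knob')
s=sensors.get_state(); print(s['clock'],s['position'],s['ee_rot'],s['contact_force'])
print(a['R'],a['t'],a['intrinsics'])
```

```text
wrist knob [ 0.5089 -0.0119  0.1886] 0.73
wrist bolt_tip [0.502  0.0928 0.1568] 0.75
wrist keeper_mid [0.4941 0.1042 0.1375] 0.75
wrist case [ 0.56   -0.0182  0.0006] 0.67
top knob [ 0.5125 -0.0098  0.1951] 0.67
scene knob [ 0.5127 -0.0101  0.1891] 0.96
3.175 [ 0.51159271 -0.01167416  0.31405285] [8.44119140e-05 9.99990539e-01 4.34788712e-03 9.97905135e-05] [0.25102647 0.19008619 0.18392813]
[[ 9.92411434e-03 -9.99950583e-01  5.86714373e-04]
 [-9.52473925e-01 -9.27427628e-03  3.04478916e-01]
 [-3.04458428e-01 -3.58051372e-03 -9.52518895e-01]] [-0.01700319  0.4428021   0.54475437] [[339.78289216   0.         317.18193765]
 [  0.         339.78289216 243.12730062]
 [  0.           0.           1.        ]]
```

View pics/w1.png

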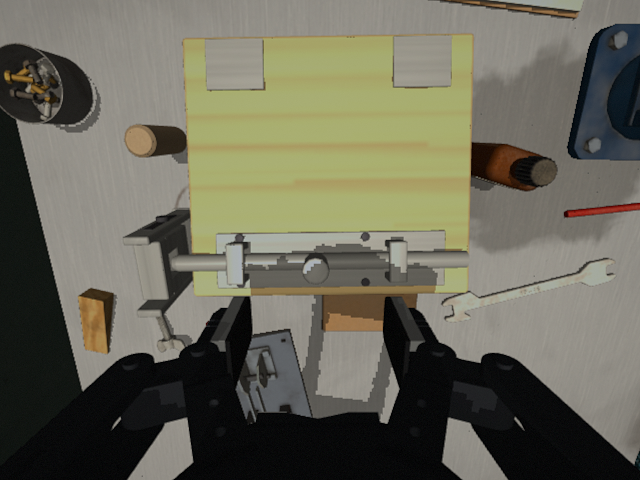

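The wrist view has the knob's top at (316,267), which works out to about (0.511, -0.011). The straps at columns 236 and 398 are clear of the fingers, and the bolt is almost parallel to y. I'll descend and grip.

Call:
{"api": "drive_tool", "payload": {"targets": [[0,0,-0.022,0],[0,0,-0.022,0],[0,0,-0.022,0],[0,0,0,0],[0,0,0,0]]}}

```text
clock: 3.8
position: [0.5122, -0.0114, 0.2487]
ee_rot: [0.0, 1.0, 0.005, 0.001]
contact_force: [0.4, 0.6, 0.2]
width: 0.0603
```

Call:
{"api": "drive_tool", "payload": {"targets": [[0,0,0,0],[0,0,0,0],[0,0,0,0],[0,0,0,0],[0,0,0,0]], "jaw": 0.0, "force": 35}}

```text
clock: 4.42
position: [0.5117, -0.0109, 0.248]
ee_rot: [-0.0, 1.0, 0.005, -0.0]
contact_force: [-1.6, 2.8, 1.8]
width: 0.0147
```

Call:
{"api": "drive_tool", "payload": {"targets": [[-0.002,0,-0.0035,0],[-0.002,0,-0.0035,0],[-0.002,0,-0.0035,0],[-0.002,0,-0.0035,0],[0,0,0,0]]}}

```text
clock: 5.05
position: [0.5043, -0.011, 0.2346]
ee_rot: [-0.0, 1.0, 0.005, 0.001]
contact_force: [-1.1, 3.1, 6.4]
width: 0.0151
```

Call:
{"api": "drive_tool", "payload": {"targets": [[0,0.003,0,0],[0,0.003,0,0],[0,0.002,0,0],[0,0,0,0],[0,0,0,0]]}}

```text
clock: 5.68
position: [0.5043, -0.0042, 0.2349]
ee_rot: [0.001, 1.0, 0.005, 0.001]
contact_force: [-2.1, -0.9, 8.2]
width: 0.0148
```

Call:
{"api": "drive_tool", "payload": {"targets": [[0,0.001,0,0],[0,0.0005,0,0],[0,0,0,0],[0,0,0,0],[0,0,0,0]]}}

```text
clock: 6.3
position: [0.5042, -0.0029, 0.2349]
ee_rot: [0.001, 1.0, 0.005, 0.001]
contact_force: [-1.0, -0.6, 7.6]
width: 0.0149
```

Call:
{"api": "drive_tool", "payload": {"targets": [[0,0.001,0,0],[0,0.001,0,0],[0,0,0,0],[0,0,0,0],[0,0,0,0]]}}

```text
clock: 6.92
position: [0.5042, -0.0008, 0.2349]
ee_rot: [0.001, 1.0, 0.005, 0.001]
contact_force: [-1.9, -1.1, 7.2]
width: 0.0152
```

Call:
{"api": "drive_tool", "payload": {"targets": [[0,0.001,0,0],[0,0.0005,0,0],[0,0,0,0],[0,0,0,0],[0,0,0,0]]}}

```text
clock: 7.55
position: [0.5042, 0.0006, 0.2349]
ee_rot: [0.001, 1.0, 0.005, 0.001]
contact_force: [-1.7, -1.4, 8.0]
width: 0.0147
```

Call:
{"api": "drive_tool", "payload": {"targets": [[0,0.001,0,0],[0,0,0,0],[0,0.0005,0,0],[0,0,0,0],[0,0,0,0]]}}

```text
clock: 8.18
position: [0.5042, 0.0014, 0.2349]
ee_rot: [0.002, 1.0, 0.005, 0.001]
contact_force: [-2.4, -2.7, 6.5]
width: 0.0148
```

Call:
{"api": "drive_tool", "payload": {"targets": [[0,0.0005,0,0],[0,0.0005,0,0],[0,0,0,0],[0,0,0,0],[0,0,0,0]]}}

```text
clock: 8.8
position: [0.5042, 0.0016, 0.235]
ee_rot: [0.003, 1.0, 0.005, 0.001]
contact_force: [-2.0, -6.3, 7.6]
width: 0.0148
```

Contact with the block at TCP y of about 0.0012, pressing with about 5 N. I'll sweep the lid down with this light pressure held.

Call:
{"api": "drive_tool", "payload": {"targets": [[-0.0004,0,-0.001,0],[-0.0004,0,-0.001,0],[-0.0004,0,-0.001,0],[0,0,0,0],[0,0,0,0]]}}

```text
clock: 9.43
position: [0.5032, 0.0016, 0.2327]
ee_rot: [0.003, 1.0, 0.005, 0.001]
contact_force: [-3.6, -5.4, 11.0]
width: 0.0151
```

Call:
{"api": "drive_tool", "payload": {"targets": [[-0.0004,0,-0.001,0],[-0.0004,0,-0.001,0],[-0.0004,0,-0.001,0],[0,0,0,0],[0,0,0,0]]}}

```text
clock: 10.05
position: [0.5019, 0.0016, 0.2297]
ee_rot: [0.003, 1.0, 0.005, 0.001]
contact_force: [-4.9, -5.8, 12.3]
width: 0.0152
```

Call:
{"api": "drive_tool", "payload": {"targets": [[-0.0004,0,-0.001,0],[-0.0004,0,-0.001,0],[-0.0004,0,-0.001,0],[0,0,0,0],[0,0,0,0]], "force": 60}}

```text
clock: 10.68
position: [0.5008, 0.0017, 0.2272]
ee_rot: [0.003, 1.0, 0.005, 0.002]
contact_force: [-4.9, -5.3, 15.1]
width: 0.0137
```

Call:
{"api": "drive_tool", "payload": {"targets": [[-0.0004,0,-0.001,0],[-0.0004,0,-0.001,0],[-0.0004,0,-0.001,0],[0,0,0,0],[0,0,0,0]]}}

```text
clock: 11.3
position: [0.4994, 0.003, 0.2238]
ee_rot: [0.002, 1.0, 0.005, 0.001]
contact_force: [-4.3, -2.0, 13.1]
width: 0.0141
```

The bolt dropped into the opening: Fy fell and y advanced. I'll go down a little more to centre it, then push.

Call:
{"api": "drive_tool", "payload": {"targets": [[-0.0004,0,-0.001,0],[-0.0002,0,-0.0005,0],[0,0.001,0,0],[0,0,0,0],[0,0,0,0]]}}

```text
clock: 11.92
position: [0.4983, 0.0042, 0.2219]
ee_rot: [0.001, 1.0, 0.005, 0.001]
contact_force: [-3.8, -0.5, 11.5]
width: 0.0142
```

Call:
{"api": "drive_tool", "payload": {"targets": [[0,0.001,0,0],[0,0.001,0,0],[0,0,0,0],[0,0,0,0],[0,0,0,0]]}}

```text
clock: 12.55
position: [0.4982, 0.0062, 0.222]
ee_rot: [0.001, 1.0, 0.005, 0.001]
contact_force: [-4.4, -0.8, 11.7]
width: 0.0143
```

Call:
{"api": "drive_tool", "payload": {"targets": [[0,0.001,0,0],[0,0.001,0,0],[0,0.001,0,0],[0,0.001,0,0],[0,0,0,0]]}}

```text
clock: 13.18
position: [0.4982, 0.0102, 0.222]
ee_rot: [0.001, 1.0, 0.005, 0.0]
contact_force: [-4.7, -2.2, 12.4]
width: 0.0142
```

Call:
{"api": "drive_tool", "payload": {"targets": [[0,0.001,0,0],[0,0.001,0,0],[0,0.001,0,0],[0,0.001,0,0],[0,0.001,0,0]]}}

```text
clock: 13.8
position: [0.498, 0.0151, 0.2219]
ee_rot: [0.002, 1.0, 0.005, 0.0]
contact_force: [-6.1, -1.4, 13.0]
width: 0.0141
```

Call:
{"api": "drive_tool", "payload": {"targets": [[0,0.001,0,0],[0,0.001,0,0],[0,0.001,0,0],[0,0.001,0,0],[0,0.001,0,0]]}}

```text
clock: 14.42
position: [0.4979, 0.0202, 0.2219]
ee_rot: [0.001, 1.0, 0.005, 0.0]
contact_force: [-5.7, -1.1, 12.1]
width: 0.0141
```

Call:
{"api": "drive_tool", "payload": {"targets": [[-0.0002,0.001,0,0],[-0.0002,0.001,0,0],[0,0.001,0,0],[0,0.001,0,0],[0,0,0,0]]}}

```text
clock: 15.05
position: [0.4978, 0.0242, 0.222]
ee_rot: [0.001, 1.0, 0.005, 0.001]
contact_force: [-5.5, -0.6, 12.3]
width: 0.0144
```

Call:
{"api": "drive_tool", "payload": {"targets": [[0,0.001,0,0],[0,0.001,0,0],[0,0.001,0,0],[0,0,0,0],[0,0,0,0]]}}

```text
clock: 15.68
position: [0.4977, 0.0272, 0.2219]
ee_rot: [0.001, 1.0, 0.005, 0.0]
contact_force: [-4.4, -0.9, 12.0]
width: 0.0139
```

Call:
{"api": "drive_tool", "payload": {"targets": [[0,0.001,0,0],[0,0.0005,0,0],[0,0.0005,0,0],[0,0,0,0],[0,0,0,0]]}}

```text
clock: 16.3
position: [0.4977, 0.0291, 0.222]
ee_rot: [0.001, 1.0, 0.005, 0.0]
contact_force: [-5.6, -2.3, 13.8]
width: 0.0139
```

Call:
{"api": "drive_tool", "payload": {"targets": [[0,0.0005,0,0],[0,0.0005,0,0],[0,0,0,0],[0,0,0,0],[0,0,0,0]]}}

```text
clock: 16.92
position: [0.4977, 0.0293, 0.222]
ee_rot: [0.002, 1.0, 0.005, 0.0]
contact_force: [-4.7, -3.8, 12.4]
width: 0.0144
```

The bolt is at its hard stop: it stopped at y=0.0293, 28 mm past first contact. I'll ease the lid up against the keeper before letting go.

Call:
{"api": "drive_tool", "payload": {"targets": [[0.0003,-0.0005,0.0007,0],[0.0003,-0.0003,0.0007,0],[0.0003,0,0.0007,0],[0,0,0,0],[0,0,0,0]]}}

```text
clock: 17.55
position: [0.4983, 0.0292, 0.2233]
ee_rot: [0.002, 1.0, 0.005, -0.0]
contact_force: [-4.9, -1.5, 8.8]
width: 0.0144
```

Call:
{"api": "drive_tool", "payload": {"targets": [[0.0003,0,0.0006,0],[0.0003,0,0.0006,0],[0,0,0,0],[0,0,0,0],[0,0,0,0]]}}

```text
clock: 18.18
position: [0.4985, 0.0293, 0.2235]
ee_rot: [0.001, 1.0, 0.005, -0.001]
contact_force: [-4.6, -4.6, 5.0]
width: 0.0139
```

Call:
{"api": "drive_tool", "payload": {"targets": [[0.0005,0,0.0006,0],[0.0005,0,0.0004,0],[0.0005,0,0,0],[0,0,0,0],[0,0,0,0]]}}

```text
clock: 18.8
position: [0.4988, 0.0293, 0.2236]
ee_rot: [0.001, 1.0, 0.005, -0.003]
contact_force: [-6.2, -3.7, 2.3]
width: 0.0138
```

Call:
{"api": "drive_tool", "payload": {"targets": [[0,0,0,0],[0,0,0,0],[0,0,0,0],[0,0,0,0],[0,0,0,0]], "jaw": 0.05}}

```text
clock: 19.42
position: [0.5011, 0.0305, 0.2247]
ee_rot: [0.0, 1.0, 0.005, 0.0]
contact_force: [-0.0, -0.3, 0.2]
width: 0.0494
```

Call:
{"api": "drive_tool", "payload": {"targets": [[0,0,0.01,0],[0,0,0.02,0],[0,0,0.03,0],[0,0,0.03,0],[0,0,0,0]]}}

```text
clock: 20.05
position: [0.5023, 0.0304, 0.3178]
ee_rot: [0.0, 1.0, 0.005, 0.003]
contact_force: [0.5, -0.2, -0.7]
width: 0.0502
```

Run:
```python
from h import *
a=snap('wrist','w2.png'); lm('wrist','knob','bolt_tip','keeper_mid'); lm('scene','knob','bolt_tip','glue_bottle','core_4','sanding_block')
b=snap('scene','s2.png')
cv2.imwrite('pics/both2.png',np.vstack([cv2.resize(a['color'],(400,300)),cv2.resize(b['color'][150:390,200:520],(400,300))])[:,:,::-1])
s=sensors.get_state(); print(s['clock'],s['position'],s['contact_force'])
```

```text
wrist knob [0.4965 0.0295 0.1627] 0.95
wrist knob [ 0.582   0.1448 -0.0017] 0.29
wrist bolt_tip [0.4908 0.133  0.1339] 0.89
wrist bolt_tip [ 5.593e-01 -1.930e-02 -4.000e-04] 0.52
wrist keeper_mid [0.4977 0.1044 0.1339] 0.82
wrist keeper_mid [ 0.5616 -0.1827 -0.0022] 0.19
scene knob [ 0.5127 -0.0101  0.1891] 0.96
scene bolt_tip [0.5031 0.0894 0.1597] 0.62
scene glue_bottle [ 0.5645 -0.1798 -0.0006] 0.74
scene glue_bottle [0.5066 0.0937 0.1578] 0.57
scene core_4 [0.5784 0.1426 0.0008] 0.73
scene sanding_block [ 0.3942 -0.07   -0.0053] 0.58
20.55 [0.50082448 0.03047954 0.31419134] [-0.18238458 -0.16752178 -0.3945874 ]
```

View pics/both2.png

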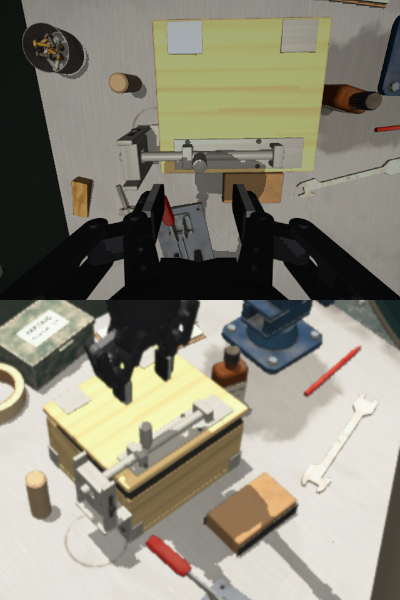

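The wrist view (top) has the bolt through the keeper at about (132,155) with the knob at (200,160). In the scene crop the lid is nearly flat and the bottle, core and sanding block are standing where they were. I'll hand it in.

```bash
python3 -c "
from rig import manip; print(manip.sign_off())"
```

```text
the job is handed in; nothing more can be done
None
```

The bolt is home through the keeper and the lid stays down with the gripper off it. I handed the job in at about 20.6 s; sign-off reports no verdict.

- **How it was done:** I gripped the knob, pressed the lid part-way down and slid the bolt until it touched the block. I then swept the lid down holding about 5–6 N against the block until the tip dropped into the opening. After that I centred it and slid it to its stop, eased the lid up against the keeper, released and lifted clear.
- **Bolt:** It stopped hard at tool y = 0.0293, 28 mm past first contact, which matches the full 40 mm of travel. After release the wrist camera put the tip about 29 mm past the block's front face.
- **Lid:** The knob height after release was 0.163 m, which works out to a lid angle of about 0.05 rad, and the lid looked nearly flat in the picture.
- **Forces:** Force along the bolt read at most about 6 N, and about 15 N vertically. These are end-of-move readings, so brief peaks between them were not seen. The tool force was near zero after lifting away.
- **Loose items:** The bottle, sand core and sanding block look unmoved, but only by eye. The final position check on them in the scene camera used the first picture, so it shows nothing.

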